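Push a tart into its keeper and push the gate shut

TASK

Put the loose tart away without picking it up: with the fingertips, push it along the table through the open mouth of the low metal tart keeper, all the way in, then push the keeper's swing gate fully shut behind it. The tart must stay flat on the table the whole way, and the jar, shaker and timer standing nearby must be left where they are.

Things in the scene. Friction and masses are not known exactly. Their poses are not given: they have to be found in the camera images.
- keeper: Low grey metal tart keeper, fixed: a bay with three walls, open on top and at its -x side (the mouth, closed by the gate). Origin: centre of the bay floor, at table height; x from mouth to rear wall, y to the hinge side. Inside: x -58 to 58 mm, y -62 to 62 mm. Walls 6 mm thick, 40 mm high. The floor is under 1 mm thick: the tart slides on without a step.
- mouth (a point): Middle of the keeper's open mouth at table height, at x = -62 mm in the keeper's frame, on the plane of the shut gate; the opening is 124 mm wide. The mouth faces the robot's left (world +y) within 0.2 rad; the hinge is at its end away from the robot. Axes as the keeper's.
- gate (a joint): Gate hinge, rad: 0 = shut across the mouth, growing as it swings outward, 1.57 = straight out from the mouth, stop at 2.2; starts at 1.5 to 2.0. Friction of 0.05 N m holds it where it is left; no spring, no catch. At q, in the keeper's frame, the gate runs from its hinge along (-sin q, -cos q) and its outer face looks along (-cos q, sin q).
- gate_hinge (a point): On the gate's hinge pin, 18 mm above the table, at x = -62, y = 69 mm in the keeper's frame.
- gate_edge (a point): Middle of the gate's free edge, 132 mm from the hinge pin, 18 mm above the table; moves with the gate. The gate is a flat metal panel 5 mm thick with an 8 mm round bead along its top; it spans heights 3 to 38 mm.
- loose_tart: Round lattice-topped tart lying alone on the bare table (those on the baking sheet at the left are not part of the job). 94 x 96 mm across, 29 mm high (solid to 26), about 0.1 kg. Origin: centre of its underside. Too wide to fit between the fingers; it slides flat when pushed at its rim, with the fingertips 10 to 20 mm above the table.
- spice_jar: Bystander: round spice jar with a green cap, 46 mm wide, 106 mm high, standing loose. Origin: centre of its underside.
- shaker: Bystander: small glass sugar shaker with a grey domed top, 44 mm wide, 90 mm high, standing loose. Origin: centre of its underside.
- timer: Bystander: round kitchen timer, red top half on a white base, 65 mm wide, 44 mm high, standing loose. Origin: centre of its underside.
Not all that is in view belongs to the job. Leave any red look-alike of the loose_tart alone.

How it is judged:
By the outcome, as a careful person would: the job done as asked, in the order asked, and still so for the second after the job is handed in, with the robot touching nothing.
It also fails if it takes over 70 s, if anything falls off the work surface, if the arm or the gripper's body presses on something with over 40 N, if the wrist force passes 120 N, or if a joint passes its speed limit or range.

ROBOT

A 6-joint arm with a two-finger parallel gripper is mounted at the origin on the work surface; the furniture and walls round the work are solid. World frame = base frame: x ahead of the robot, y to its left, z up, the work surface at z = 0. Lengths are in m, angles in rad, forces in N, time in s.
With the tool pointing down it reaches from about 0.325 to 0.925 m from the base axis. Payload 3.1 kg.
Tool frame: the origin (TCP) lies between the finger pads; the fingertips stand 17 mm ahead of it and the grasp point (between the pads) lies 2 mm behind it; z points along the fingers, y is the line along which they close (so a half turn about z gives the same grasp; the last joint's range is limited). The gripper opens to 85 mm and grips with 20 to 120 N. Pads are 22 mm wide; open, the fingers measure 114 mm over their backs; the gripper's body (76 mm by 85 mm) begins 54 mm behind the grasp point. The pads swing forward as they close: fully open they stand 13 mm farther back than shut.
Start: joints at [1.119, 0.217, 1.613, -0, 1.311, -0.112], TCP at [0.208, 0.589, 0.214] pointing down, gripper open.
Joint ranges: [-2.75, 2.75], [-0.78, 2.1], [0.31, 2.55], [-1.13, 4.27], [0.13, 2.63], [-2.58, 2.58]. Speed limits (rad/s): [2.79, 2.79, 3.14, 3.14, 3.14, 3.14].

INTERFACE

Orientations are given as a unit quaternion [w, x, y, z].
In Python, from bench import arm, imaging gives the robot as it stands. The module is installed in compiled form; this text tells all that it offers.
- The arm moves only by the tool step_arm, never from a script. Its argument "rows" is a list of rows, each a list of 5 numbers: the shift along the tool's x, y, z in mm, then the turn about the tool's z in degrees, then the finger opening in mm, from 0 to 85.4. A call has exactly 10 rows; each row is the pose to reach, as a shift and turn from the pose commanded when the call began, along the tool's axes at that moment; what a row does not reach only later rows make up. A row lasts 1/8 s, in which the tool goes at most 62.5 mm and 10.7 degrees, less where a joint would pass 70% of its speed; a pose out of reach is approached as far as the arm can. A call with a gripper value outside its range is refused whole. The fingers move at their own pace and stop on an object; "force" is the grip in N (left out, the last holds). Time passes only in rows, so rows that repeat a pose let the fingers close, or fill a call up. It gives the time, the measured TCP pose, the force, the opening and the grip force at its end, in the units of the state.
- arm.get_obs(): the state, without advancing time (a new reading comes with each control period).
- imaging.snapshot(name): name is "side" or "top"; returns (picture, depth): 480x640x3 uint8, red, green, blue; 480x640 float32, m along the optical axis (not along the pixel's ray), 0 where there is no reading.
- imaging.camera_params(name): a dict with "fx", "fy", "cx", "cy" (pixels), "camera_from_world" (4x4, takes a point from world to camera coordinates). Camera axes: x right, y down, z forward; pixel columns grow to the right and rows downward; lengths in m; the calibration is good to about 2 mm. A picture is of the moment at which its call begins. camera_params takes no time and is no camera call.
- arm.close_job(): hands the job in; it is judged then, once.
The state is a dict: "time": time; "joint_positions": joint angles; "qd": joint speeds; "effort": joint torques, N m; "eef_pos": TCP position; "orientation": TCP orientation; "wrist_force": force on the tool from outside, world axes, zero at the start; "wrist_torque": the same for the moment, N m; "grip_width": opening from 0.0 (shut) to 1.0 (fully open); "grasp_force": force on a finger pad.
Only numpy, scipy, OpenCV 4.12 (cv2) and the standard library are available. Lean on these libraries where they do the work, as an engineer would, in place of code of your own. Each camera call takes 0.05 s, during which the arm holds its last target. There are 200 camera calls.

## Working session

There is one attempt and no reset: what is moved stays moved. The work goes in short steps, Python scripts to look and compute and a tool call to move; the robot and the scene stay as the last step left them, time stands still between calls to the robot, and variables do not carry over. Pictures are saved under pics/ and viewed, at most 10 in all, crops included, and the job is handed in when it is done.

Besides the shell and the picture viewer there is one more tool, called in YAML: its name, and indented under it one key for each argument. step_arm: Moves the arm, as the interface text tells. Its arguments: {"type":"object","properties":{"rows":{"type":"array"},"force":{"type":"number"}},"required":["rows"]}

```bash
mkdir -p pics; cat > h.py <<'E'
import numpy as np, cv2
from bench import arm, imaging
def snap(n):
    im,d=imaging.snapshot(n); return im,d,imaging.camera_params(n)
def world(d,p):
    v,u=np.mgrid[:d.shape[0],:d.shape[1]]
    X=np.stack([(u-p['cx'])/p['fx']*d,(v-p['cy'])/p['fy']*d,d,np.ones_like(d)],-1)
    return (X@np.linalg.inv(p['camera_from_world']).T)[...,:3]
def px(P,p):
    c=p['camera_from_world']@np.append(P,1); return c[0]/c[2]*p['fx']+p['cx'],c[1]/c[2]*p['fy']+p['cy']
E
python3 - <<'E'
from h import *
for n in('top','side'):
    im,d,p=snap(n); np.savez(n+'0.npz',im=im,d=d); cv2.imwrite(f'pics/{n}0.png',im[...,::-1])
    print(n,p['fx'],np.linalg.inv(p['camera_from_world']).round(2).tolist())
o=arm.get_obs();print(o['eef_pos'],o['orientation'],o['time'])
E
```

```text
top 522.052127575619 [[0.03, -0.99, 0.15, 0.37], [-1.0, -0.04, -0.04, -0.14], [0.04, -0.15, -0.99, 0.9], [0.0, 0.0, 0.0, 1.0]]
side 521.7997151670016 [[0.84, -0.24, 0.49, 0.03], [-0.55, -0.34, 0.76, -0.86], [-0.02, -0.91, -0.42, 0.43], [0.0, 0.0, 0.0, 1.0]]
[0.20796432 0.58856499 0.21266995] [-2.90420078e-04  1.69098416e-01  9.85598556e-01 -1.06178729e-03] 0.1
```

View pics/top0.png

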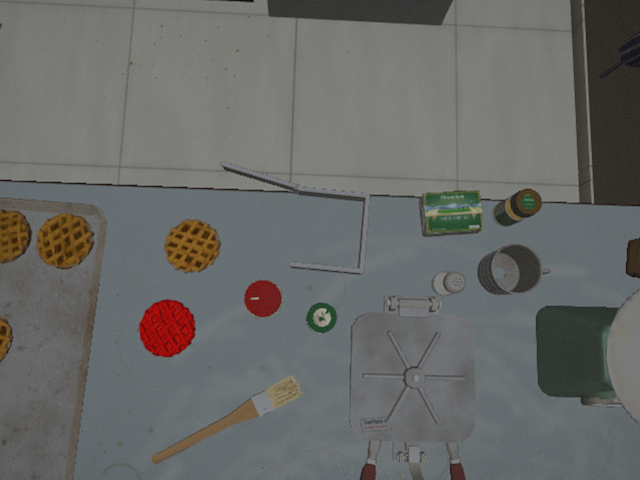

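View pics/side0.png

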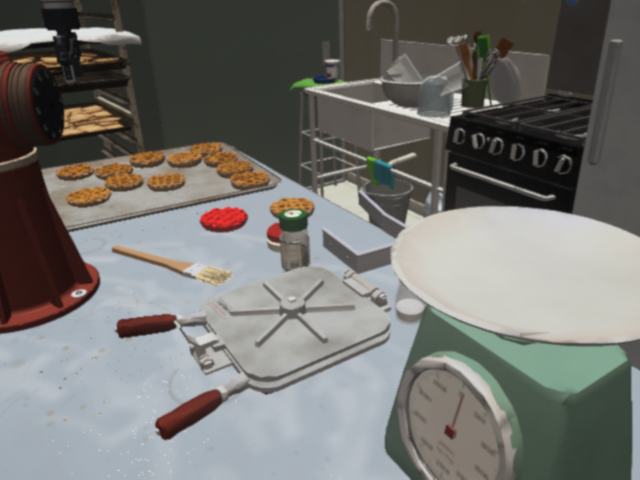

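The top view shows four candidates for the tart: a brown tart on bare table at (192,246), a red look-alike at (167,328), and tray tarts at (66,241) and (10,236). The one at (192,246) fits, being brown, lattice-topped and off the sheet. The keeper is at about (330,230), with its gate running from (298,187) to (222,164). The timer is at (263,298), the jar at (321,317) and the shaker at (450,283).

```bash
python3 - <<'E'
from h import *
z=np.load('top0.npz');im,d=z['im'],z['d'];p=imaging.camera_params('top');W=world(d,p)
cv2.imwrite('pics/crop.png',cv2.resize(im[140:350,120:400,::-1],None,fx=2.8,fy=2.8,interpolation=cv2.INTER_CUBIC))
def blob(u0,u1,v0,v1,h0,h1,name):
    w=W[v0:v1,u0:u1].reshape(-1,3); w=w[(w[:,2]>h0)&(w[:,2]<h1)]
    c,r=cv2.minEnclosingCircle((w[:,:2]*1000).astype(np.float32)); print(name,np.round(c),round(r),len(w), w[:,2].max().round(3))
print('table z',W[230,250],W[350,250])
blob(155,230,210,280,.012,.04,'tart'); blob(130,205,290,365,.012,.04,'red')
blob(238,288,272,325,.03,.06,'timer'); blob(300,342,295,338,.09,.13,'jarcap'); blob(428,470,265,300,.02,.12,'shaker')
# keeper top rims
w=W[150:285,212:380].reshape(-1,3); m=(w[:,2]>.03)&(w[:,2]<.05); 
np.save('k.npy',w[m]); print(m.sum())
for (u,v) in [(222,164),(298,187),(368,193),(362,272),(292,265)]:
    q=W[v-4:v+5,u-4:u+5].reshape(-1,3); q=q[(q[:,2]>.025)&(q[:,2]<.05)]; print(u,v,len(q),np.median(q,0).round(3) if len(q) else '')
E
```

```text
table z [ 0.53007881 -0.05220735  0.00741822] [ 0.3258914  -0.06171776  0.00207684]
tart [497.  43.] 48 2338 0.032
red [358.  76.] 48 2527 0.032
timer [411. -81.] 31 1087 0.049
jarcap [ 382. -176.] 23 714 0.111
shaker [ 442. -378.] 29 701 0.092
1519
222 164 31 [ 0.637 -0.004  0.037]
298 187 56 [ 0.601 -0.132  0.038]
368 193 24 [ 0.591 -0.25   0.04 ]
362 272 34 [ 0.463 -0.242  0.04 ]
292 265 33 [ 0.469 -0.129  0.039]
```

View pics/crop.png

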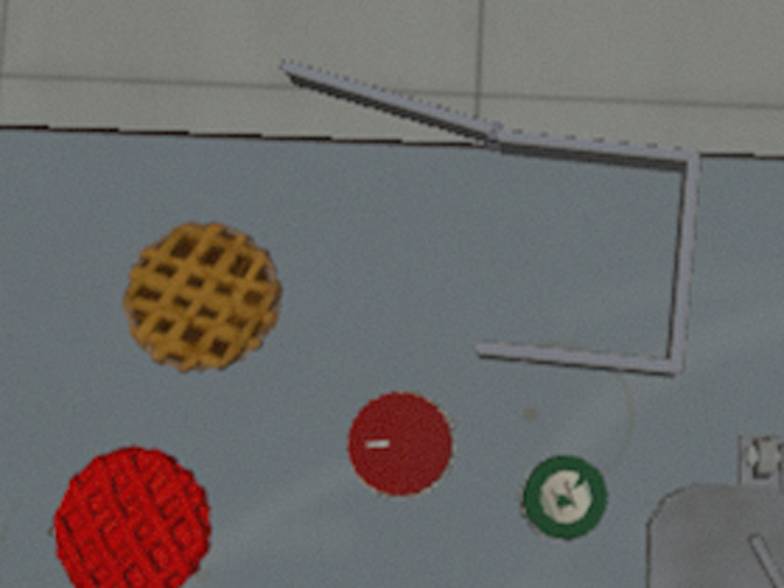

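The crop confirms the loose tart, brown and lying on bare table, at crop pixel (202,297). The red look-alike is lower left. Next I fit the keeper pose.

```bash
python3 - <<'E'
from h import *
from scipy.optimize import least_squares
w=np.load('k.npy')[:,:2]*1000
def loc(t,w):
    c,s=np.cos(t[2]),np.sin(t[2]); e=w-t[:2]; return e@np.array([[c,-s],[s,c]])
def seg(q,a,b):
    a,b=np.array(a),np.array(b);L=b-a;u=np.clip((q-a)@L/(L@L),0,1); return np.linalg.norm(q-a-u[:,None]*L,axis=1)
def dist(t):
    q=loc(t,w); h=np.array([-62,69.]); g=h+132*np.array([-np.sin(t[3]),-np.cos(t[3])])
    return np.min([seg(q,(61,-65),(61,65)),seg(q,(-58,65),(61,65)),seg(q,(-58,-65),(61,-65)),seg(q,h,g)],axis=0)
r=least_squares(dist,[530,-190,-1.63,1.8],loss='soft_l1',f_scale=3)
t=r.x;print(t.round(3),np.median(dist(t)))
x=np.array([np.cos(t[2]),np.sin(t[2])]);y=np.array([-x[1],x[0]])
P=lambda a,b:(t[:2]+a*x+b*y).round(1)
print('mouth',P(-62,0),'hinge',P(-62,69),'edge',P(-62-132*np.sin(t[3]),69-132*np.cos(t[3])),'x',x.round(3))
print('tart local',loc(t,np.array([[497.,43],[411,-81],[382,-176]])).round(1))
o=arm.get_obs();print(o['eef_pos'],cv2.__version__)
from scipy.spatial.transform import Rotation as R
q=o['orientation'];print(R.from_quat([*q[1:],q[0]]).as_matrix().round(3))
E
```

```text
[ 529.864 -185.791   -1.641    1.764] 2.069881669198381
mouth [ 534.2 -123.9] hinge [ 603.1 -128.8] edge [637.5  -1.4] x [-0.071 -0.998]
tart local [[-225.9  -48.9]
 [ -96.1 -126. ]
 [   0.7 -148.2]]
[0.20796432 0.58856499 0.21266995] 4.12.0
[[-0.943  0.333 -0.001]
 [ 0.333  0.943 -0.002]
 [ 0.    -0.002 -1.   ]]
```

```bash
cat >> h.py <<'E'
from scipy.spatial.transform import Rotation as R
T=np.array([529.9,-185.8,-1.641]); X=np.array([np.cos(T[2]),np.sin(T[2])]); Y=np.array([-X[1],X[0]])
def tool():
    o=arm.get_obs(); q=o['orientation']; return o['eef_pos']*1000,R.from_quat([*q[1:],q[0]]).as_matrix(),o
def go(lx,ly,z,head):
    """keeper-frame TCP target (mm), push heading (deg, keeper frame; tool x opposite) -> tool shift and turn"""
    p,M,o=tool(); w=np.append(T[:2]+lx*X+ly*Y,z)
    a=np.degrees(T[2])+head+180-np.degrees(np.arctan2(M[1,0],M[0,0]))
    return (M.T@(w-p)).round(1).tolist()+[round(-((a+180)%360-180),1)]
def where():
    p,M,o=tool(); e=p[:2]-T[:2]; print('local',(e@X).round(1),(e@Y).round(1),'z',p[2].round(1),'t',o['time'],'F',np.round(o['wrist_force'],1),'open',o['grip_width'])
E
python3 -c "
from h import *
where();print(go(-295.5,-77,100,22),go(-295.5,-77,30,22))"
```

```text
local -749.9 -375.5 z 212.7 t 0.1 F [ 0.3 -0.2 -0.1] open 1.002263085573468
[-408.7, -358.2, 113.4, np.float64(52.6)] [-408.7, -358.1, 183.4, np.float64(52.6)]
```

step_arm:
  rows:
    - [-30,-26,5,4,60]
    - [-70,-62,15,10,60]
    - [-115,-100,25,17,60]
    - [-160,-140,37,24,60]
    - [-205,-180,50,31,60]
    - [-250,-220,62,38,60]
    - [-295,-260,75,45,60]
    - [-340,-298,88,52,60]
    - [-380,-333,102,52.6,60]
    - [-409,-358,113,52.6,60]

```text
time: 1.35
eef_pos: [0.4749, 0.1133, 0.1001]
orientation: [-0.0, 0.589, 0.808, -0.0]
wrist_force: [0.2, 0.1, -0.0]
grip_width: 0.704
grasp_force: 0.0
```

```bash
python3 - <<'E'
from h import *
where();print(go(-295.5,-77,30,22))
im,d,p=snap('side');W=world(d,p);P=tool()[0]/1000
u,v=map(int,px(P,p));print(u,v)
m=(np.abs(W[...,0]-P[0])<.08)&(np.abs(W[...,1]-P[1])<.08)&(W[...,2]>.045)&(W[...,2]<.16)
print(np.sort(W[m][:,2])[[0,5,20,50]] if m.sum()>60 else m.sum(), P)
y=max(0,v-100);x=max(0,u-130);cv2.imwrite('pics/tip.png',cv2.resize(im[y:y+200,x:x+260,::-1],None,fx=2.5,fy=2.5))
E
```

```text
local -294.5 -75.8 z 100.1 t 1.35 F [ 0.2  0.1 -0. ] open 0.7039597152700371
[1.4, -0.6, 70.1, np.float64(-0.2)]
264 163
[0.12141374 0.12319186 0.12478556 0.12843303] [0.47624409 0.11008201 0.09902549]
```

View pics/tip.png

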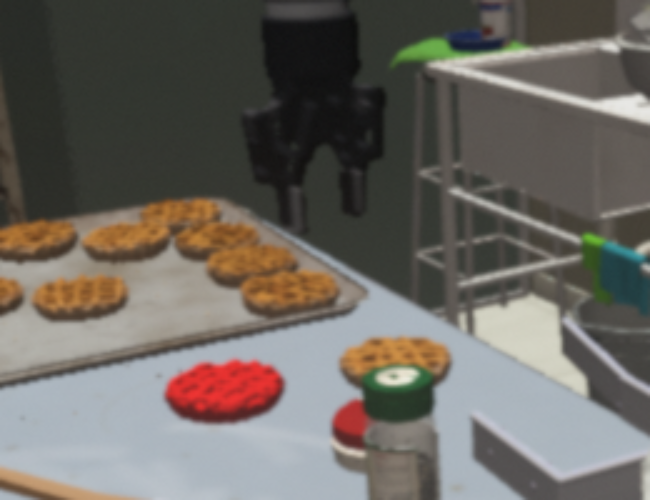

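The fingertips are at crop (295,230) and (355,213), higher than I expected for this TCP. I'll check the depth there before lowering.

```bash
python3 - <<'E'
from h import *
im,d,p=snap('side');W=world(d,p);P=tool()[0]/1000
for (u,v) in [(252,152),(275,145),(252,145),(275,138)]:
    q=W[v-1:v+2,u-2:u+3].reshape(-1,3);print(u,v,np.median(q,0).round(3),d[v-1:v+2,u-2:u+3].min().round(3))
g=im[120:180,225:300].sum(2)
print(P, px(P,p), px(P-[0,0,.017],p))
i=im[63:263,134:394]; cv2.imwrite('pics/tip2.png',cv2.resize(i[60:130,80:180,::-1],None,fx=6,fy=6))
im,d,p=snap('top');W=world(d,p);u,v=map(int,px(P,p));print(u,v)
cv2.imwrite('pics/top1.png',im[...,::-1])
E
```

```text
252 152 [0.44  0.091 0.133] 1.047
275 145 [0.507 0.12  0.131] 1.099
252 145 [0.442 0.09  0.149] 0.0
275 138 [0.507 0.117 0.146] 1.092
[0.47496487 0.1123304  0.09947654] (np.float64(263.94100327323457), np.float64(162.70658072392087)) (np.float64(264.5678653750788), np.float64(170.42957793509981))
135 250
```

View pics/top1.png

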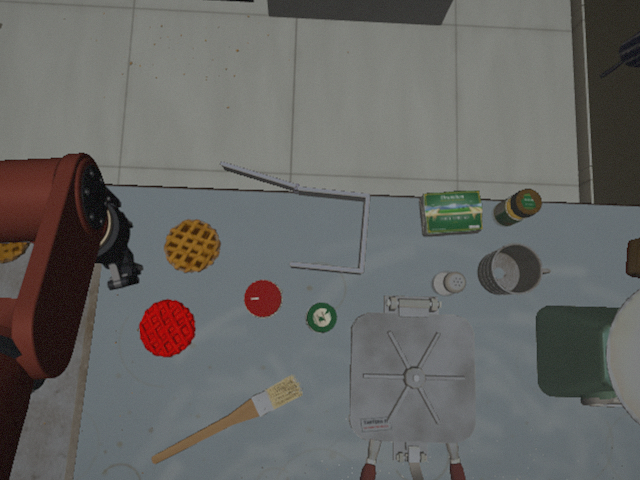

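The top view shows the arm at left with its gripper at about (122,265). The tart, timer and jar have not moved. I'll check the side camera's calibration against known objects and the start picture.

```bash
python3 - <<'E'
from h import *
z=np.load('side0.npz');d=z['d'];im=z['im'];p=imaging.camera_params('side');W=world(d,p)
for n,P in dict(tart=[.497,.043,.03],red=[.358,.076,.03],cap=[.382,-.176,.108],tcp0=[.208,.5886,.2127]).items():
    u,v=px(np.array(P),p);print(n,round(u),round(v),W[round(v),round(u)].round(3))
m=(np.abs(W[...,0]-.208)<.08)&(np.abs(W[...,1]-.589)<.1)&(W[...,2]>.12)
vv,uu=np.nonzero(m);print(m.sum(), vv.max(),uu[vv.argmax()],np.sort(W[m][:,2])[:8].round(3))
o=arm.get_obs();print(o['time'],o['eef_pos'],o['joint_positions'])
im,d,p=snap('top');W=world(d,p)
m=(W[...,0]>.42)&(W[...,0]<.53)&(W[...,1]>.07)&(W[...,1]<.15)&(W[...,2]>.05);print('top z percentiles',np.percentile(W[m][:,2],[0,5,50]).round(3),W[m][:,:2].mean(0))
im,d,p=snap('side');cv2.imwrite('pics/c2.png',cv2.resize(im[50:250,130:390,::-1],None,fx=2.5,fy=2.5))
E
```

```text
tart 291 201 [0.504 0.056 0.024]
red 222 211 [0.364 0.093 0.023]
cap 291 212 [ 0.385 -0.169  0.105]
tcp0 76 92 [ 0.417  2.264 -0.037]
2160 82 67 [0.242 0.242 0.242 0.243 0.243 0.243 0.243 0.243]
1.5 [0.47429736 0.11392853 0.09988856] [ 9.16556558e-02  5.95527609e-02  2.02225895e+00  1.39174173e-04
  1.06208309e+00 -2.17798810e-01]
top z percentiles [0.123 0.186 0.449] [0.46768488 0.09627975]
```

Both cameras put the fingertips about 20 mm above the reported TCP, which disagrees with the stated geometry. I'll lower by 70 mm, which is safe either way, and measure again.

step_arm:
  rows:
    - [0,0,10,0,60]
    - [0,0,20,0,60]
    - [0,0,30,0,60]
    - [0,0,40,0,60]
    - [0,0,50,0,60]
    - [0,0,58,0,60]
    - [0,0,64,0,60]
    - [0,0,68,0,60]
    - [0,0,70,0,60]
    - [0,0,70,0,60]

```text
time: 2.85
eef_pos: [0.4747, 0.1154, 0.0309]
orientation: [0.0, 0.588, 0.809, 0.0]
wrist_force: [-0.5, 0.1, 0.0]
grip_width: 0.702
grasp_force: 0.0
```

```bash
python3 - <<'E'
from h import *
where()
im,d,p=snap('side');P=tool()[0]/1000;W=world(d,p)
u,v=map(int,px(P-[0,0,.015],p));print(u,v)
for c in([.44,.095],[.507,.12]):
    m=(np.hypot(W[...,0]-c[0],W[...,1]-c[1])<.025)&(W[...,2]>.012); print(np.sort(W[m][:,2])[:12:3].round(3))
i=im[v-60:v+40,u-65:u+65]; cv2.imwrite('pics/tip3.png',cv2.resize(i[...,::-1],None,fx=5,fy=5))
E
```

```text
local -296.6 -76.2 z 30.9 t 2.85 F [-0.5  0.1  0. ] open 0.7024872852576317
266 199
[0.051 0.053 0.054 0.055]
[0.052 0.053 0.055 0.055]
```

View pics/tip3.png

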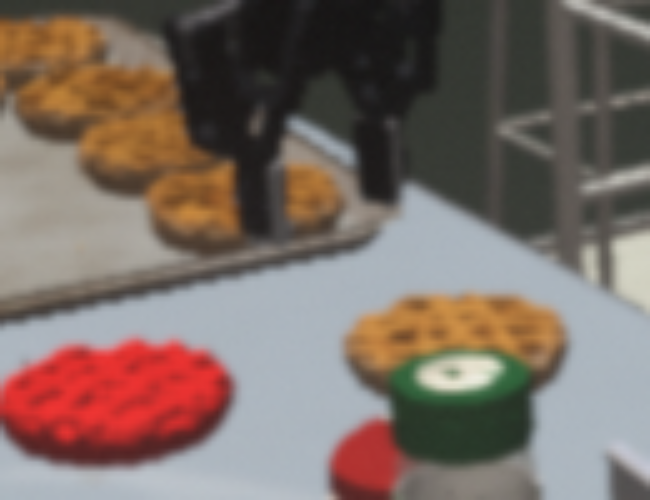

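The tips end at crop (262,235) and (380,200), clearly above the table, at z≈52 mm. I'll lower another 34 mm in small steps, watching the force.

step_arm:
  rows:
    - [0,0,6,0,60]
    - [0,0,12,0,60]
    - [0,0,17,0,60]
    - [0,0,21,0,60]
    - [0,0,25,0,60]
    - [0,0,28,0,60]
    - [0,0,31,0,60]
    - [0,0,33,0,60]
    - [0,0,34,0,60]
    - [0,0,34,0,60]

```text
time: 4.15
eef_pos: [0.4746, 0.1154, -0.0031]
orientation: [-0.0, 0.588, 0.809, -0.0]
wrist_force: [-0.6, -0.6, -0.4]
grip_width: 0.702
grasp_force: 0.0
```

```bash
python3 - <<'E'
from h import *
where()
im,d,p=snap('side');W=world(d,p)
for c in([.44,.095],[.507,.12]):
    m=(np.hypot(W[...,0]-c[0],W[...,1]-c[1])<.03)&(im.sum(2)<150); print(m.sum(),np.sort(W[m][:,2])[:12:3].round(3))
    m=(np.hypot(W[...,0]-c[0],W[...,1]-c[1])<.06)&(im.sum(2)>300);print('table',np.median(W[m][:,2]))
for s in (-226,-48.9),: print('tart start rel')
def path(c,h,off=49):
    a=np.radians(h); return go(c[0]-off*np.cos(a),c[1]-off*np.sin(a),tool()[0][2],h)
for c,h in [((-226,-49),22),((-200,-38.5),22),((-170,-27),20),((-140,-14),16),((-115,-6),11),((-95,-1),6),((-75,0),0),((-50,0),0),((6,0),0)]: print(c,h,path(c,h))
E
```

```text
local -296.6 -76.3 z -3.1 t 4.15 F [-0.6 -0.6 -0.4] open 0.701760638068896
2090 [0.029 0.03  0.032 0.033]
table 0.002066395531772569
653 [0.021 0.022 0.024 0.026]
table 0.0017972497829385203
tart start rel
(-226, -49) 22 [-26.7, -1.2, 0.0, np.float64(-0.0)]
(-200, -38.5) 22 [-54.7, -1.2, 0.0, np.float64(-0.0)]
(-170, -27) 20 [-86.9, 0.0, 0.0, np.float64(2.0)]
(-140, -14) 16 [-119.8, 4.3, 0.0, np.float64(6.0)]
(-115, -6) 11 [-146.6, 6.6, 0.0, np.float64(11.0)]
(-95, -1) 6 [-168.0, 7.9, 0.0, np.float64(16.0)]
(-75, 0) 0 [-188.6, 6.2, 0.0, np.float64(22.0)]
(-50, 0) 0 [-211.8, -3.2, 0.0, np.float64(22.0)]
(6, 0) 0 [-263.7, -24.1, 0.0, np.float64(22.0)]
```

Tips are at about 19–21 mm and the table is clear. I'll drop 5 mm more and begin the push.

step_arm:
  rows:
    - [-6,0,3,0,60]
    - [-13,0,5,0,60]
    - [-19,-0.5,5,0,60]
    - [-25,-1,5,0,60]
    - [-31,-1.2,5,0,60]
    - [-38,-1.2,5,0,60]
    - [-46,-1.2,5,0,60]
    - [-54,-1.2,5,0,60]
    - [-62,-1,5,0.5,60]
    - [-70,-0.7,5,1,60]

```text
time: 5.45
eef_pos: [0.4957, 0.0481, -0.0081]
orientation: [-0.0, 0.596, 0.803, -0.0]
wrist_force: [0.2, 0.8, 0.3]
grip_width: 0.7
grasp_force: 0.3
```

```bash
cat >> h.py <<'E'
def tart(c):
    """tart centre, keeper frame, from brown pixels near keeper-frame guess"""
    im,d,p=snap('top');W=world(d,p)*1000;e=W[...,:2]-T[:2];L=np.stack([e@X,e@Y],-1)
    i=im.astype(int);m=(i[...,0]-i[...,2]>35)&(i[...,1]-i[...,2]>10)&(W[...,2]>8)&(W[...,2]<40)&(np.hypot(*(L-c).transpose(2,0,1))<75)
    q=L[m];c2,r=cv2.minEnclosingCircle(q.astype(np.float32));print('tart',len(q),'circ',np.round(c2),round(r),'ext',q.min(0).round(),q.max(0).round(),'ztop',np.percentile(W[m][:,2],98).round(1));return im
def path(c,h,off=49):
    a=np.radians(h); g=go(c[0]-off*np.cos(a),c[1]-off*np.sin(a),tool()[0][2],h);print(c,h,g)
E
python3 - <<'E'
from h import *
where();im=tart([-185,-33]);cv2.imwrite('pics/t2.png',im[140:350,100:380,::-1].repeat(2,0).repeat(2,1))
for c,h in [((-170,-27),20),((-140,-14),16),((-115,-6),11),((-95,-1),6)]: path(c,h)
E
```

```text
local -230.9 -50.6 z -8.1 t 5.45 F [0.2 0.8 0.3] open 0.7000993743541961
tart 1869 circ [-191.  -36.] 46 ext [-225.  -81.] [-146.    9.] ztop 29.3
(-170, -27) 20 [-15.4, 0.8, 0.0, np.float64(0.9)]
(-140, -14) 16 [-48.3, 5.6, 0.0, np.float64(4.9)]
(-115, -6) 11 [-75.0, 8.4, 0.1, np.float64(9.9)]
(-95, -1) 6 [-96.4, 10.1, 0.1, np.float64(14.9)]
```

View pics/t2.png

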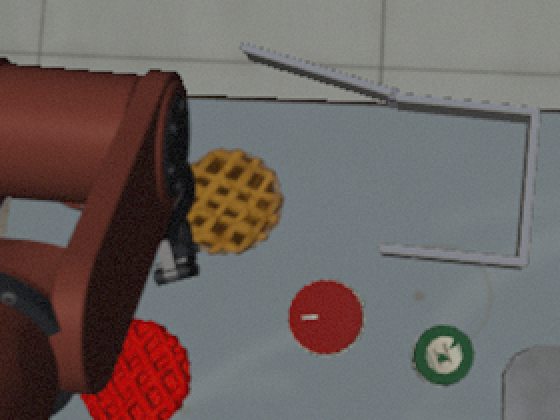

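The tart at crop (235,200) slides flat and sits cradled between the fingers, about 40 mm ahead of the TCP. I'll re-plan with that offset.

```bash
python3 - <<'E'
from h import *
for c,h in [((-170,-26),20),((-140,-14),15),((-115,-6),10),((-95,-1),5),((-75,0),0),((-50,0),0)]: path(c,h,40)
E
```

```text
(-170, -26) 20 [-24.8, 1.6, 0.0, np.float64(0.9)]
(-140, -14) 15 [-57.3, 5.5, 0.0, np.float64(5.9)]
(-115, -6) 10 [-84.0, 7.6, 0.1, np.float64(10.9)]
(-95, -1) 5 [-105.3, 8.5, 0.1, np.float64(15.9)]
(-75, 0) 0 [-125.4, 5.6, 0.1, np.float64(20.9)]
(-50, 0) 0 [-148.8, -3.3, 0.1, np.float64(20.9)]
```

step_arm:
  rows:
    - [-8,0.5,0,0.3,60]
    - [-16,1,0,0.6,60]
    - [-25,1.6,0,0.9,60]
    - [-33,2.6,0,2.2,60]
    - [-41,3.6,0,3.5,60]
    - [-49,4.6,0,4.7,60]
    - [-57,5.5,0,6,60]
    - [-66,6.3,0,7.6,60]
    - [-75,7,0,9.3,60]
    - [-84,7.6,0,11,60]

```text
time: 6.75
eef_pos: [0.5274, -0.0301, -0.0081]
orientation: [-0.0, 0.67, 0.742, -0.0]
wrist_force: [0.6, 0.9, -0.1]
grip_width: 0.707
grasp_force: 0.4
```

```bash
python3 - <<'E'
from h import *
where();tart([-115,-6])
for c,h in [((-95,-1),5),((-75,0),0),((-50,0),0),((6,0),0)]: path(c,h,40)
E
```

```text
local -155.1 -13.4 z -8.1 t 6.75 F [ 0.6  0.9 -0.1] open 0.7068661734703764
tart 1567 circ [-114.   -6.] 46 ext [-139.  -51.] [-69.  40.] ztop 29.5
(-95, -1) 5 [-20.4, 4.7, 0.0, np.float64(4.8)]
(-75, 0) 0 [-40.7, 5.8, 0.0, np.float64(9.8)]
(-50, 0) 0 [-65.4, 1.5, 0.1, np.float64(9.8)]
(6, 0) 0 [-120.6, -8.0, 0.1, np.float64(9.8)]
```

step_arm:
  rows:
    - [-7,1.6,0,1.6,60]
    - [-14,3.2,0,3.2,60]
    - [-20.5,4.7,0,4.8,60]
    - [-27,5.2,0,6.4,60]
    - [-34,5.6,0,8.1,60]
    - [-41,5.8,0,9.8,60]
    - [-48,4.5,0,9.8,60]
    - [-54,3.5,0,9.8,60]
    - [-60,2.5,0,9.8,60]
    - [-65.5,1.5,0,9.8,60]

```text
time: 8.05
eef_pos: [0.5354, -0.0949, -0.0081]
orientation: [-0.0, 0.731, 0.683, -0.0]
wrist_force: [-0.1, 1.5, 1.3]
grip_width: 0.702
grasp_force: 0.5
```

```bash
python3 - <<'E'
from h import *
where();im=tart([-50,0]);cv2.imwrite('pics/t3.png',im[140:350,100:380,::-1].repeat(2,0).repeat(2,1))
for c,h in [((-20,0),0),((6,0),0)]: path(c,h,40)
E
```

```text
local -91.1 -0.9 z -8.1 t 8.05 F [-0.1  1.5  1.3] open 0.7019517040307841
tart 984 circ [-39.  -3.] 44 ext [-60. -46.] [-4. 40.] ztop 29.4
(-20, 0) 0 [-30.4, 0.7, 0.0, np.float64(0.1)]
(6, 0) 0 [-56.4, 0.7, 0.0, np.float64(0.1)]
```

View pics/t3.png

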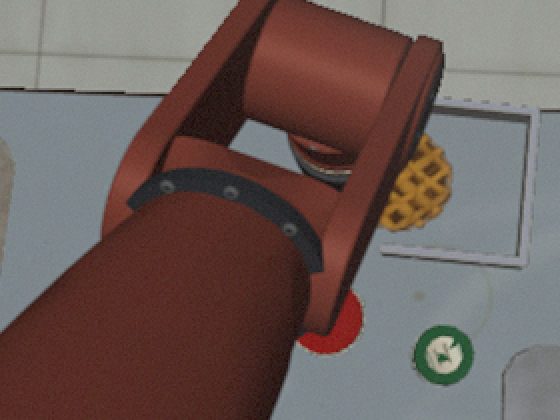

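The tart is entering the mouth centred, at crop (415,185). I'll push it home.

step_arm:
  rows:
    - [-7,0.2,0,0,60]
    - [-14,0.4,0,0,60]
    - [-21,0.6,0,0,60]
    - [-28,0.7,0,0,60]
    - [-34,0.7,0,0,60]
    - [-40,0.7,0,0,60]
    - [-46,0.7,0,0,60]
    - [-51,0.7,0,0,60]
    - [-55,0.7,0,0,60]
    - [-57,0.7,0,0,60]

```text
time: 9.35
eef_pos: [0.5323, -0.1517, -0.0081]
orientation: [-0.0, 0.731, 0.683, 0.0]
wrist_force: [-0.6, 0.9, -0.8]
grip_width: 0.701
grasp_force: 0.5
```

```bash
python3 - <<'E'
from h import *
where();tart([6,0])
E
```

```text
local -34.2 -0.0 z -8.1 t 9.35 F [-0.6  0.9 -0.8] open 0.7007392595527607
tart 430 circ [22. -6.] 37 ext [-13. -43.] [53. 22.] ztop 29.0
```

The tart's front edge is at x≈53, so its centre is about 5 and its rear about −43, fully inside. Next I back out, rise, and go round to the gate's outer face.

step_arm:
  rows:
    - [4,0,0,0,66]
    - [14,0,0,0,66]
    - [28,0,0,0,66]
    - [44,0,0,0,66]
    - [60,0,0,0,66]
    - [74,0,0,0,66]
    - [85,0,-8,0,60]
    - [90,0,-30,0,60]
    - [90,0,-55,0,60]
    - [90,0,-80,0,60]

```text
time: 10.65
eef_pos: [0.5386, -0.0612, 0.0732]
orientation: [0.0, 0.73, 0.683, 0.0]
wrist_force: [0.3, 0.4, 0.8]
grip_width: 0.7
grasp_force: 0.0
```

```bash
cat >> h.py <<'E'
def gate(q,off,r=88,z=-5):
    s,c=np.sin(q),np.cos(q); return go(-62-r*s-off*c,69-r*c+off*s,z,-np.degrees(q))
E
python3 - <<'E'
from h import *
where();tart([6,0]);print(gate(1.764,50,z=72),arm.get_obs()['joint_positions'].round(2))
E
```

```text
local -124.9 -0.1 z 73.2 t 10.65 F [0.3 0.4 0.8] open 0.7002596050664582
tart 2129 circ [ 7. -0.] 47 ext [-39. -45.] [54. 46.] ztop 28.8
[14.1, 132.1, 5.9, np.float64(101.2)] [-0.24  0.2   1.91 -0.    1.02 -0.18]
```

The tart rests at (7, 0) in the keeper frame, fully in and flat.

step_arm:
  rows:
    - [2,16,0,10,60]
    - [3,32,0,20,60]
    - [5,48,0,30,60]
    - [7,64,0,40,60]
    - [9,80,0,50,60]
    - [11,98,0,60,60]
    - [13,115,0,70,60]
    - [14,132,0,80,60]
    - [14,132,0,90,60]
    - [14,132,0,100,60]

```text
time: 11.95
eef_pos: [0.6712, -0.0563, 0.0715]
orientation: [0.0, 0.992, -0.124, -0.0]
wrist_force: [-0.2, 0.2, -0.2]
grip_width: 0.704
grasp_force: 0.0
```

```bash
python3 - <<'E'
from h import *
where();print(gate(1.764,50,z=-5))
for q,off in [(1.764,15),(1.5,14),(1.2,14),(.9,14)]: print(q,off,gate(q,off))
E
```

```text
local -139.1 131.9 z 71.5 t 11.95 F [-0.2  0.2 -0.2] open 0.7040935936887969
[3.1, -0.3, 76.5, np.float64(0.9)]
1.764 15 [-31.9, -0.8, 76.5, np.float64(0.9)]
1.5 14 [-56.3, -1.8, 76.5, np.float64(-14.2)]
1.2 14 [-82.2, 4.6, 76.5, np.float64(-31.4)]
0.9 14 [-105.0, 18.3, 76.5, np.float64(-48.6)]
```

step_arm:
  rows:
    - [3,0,12,1,60]
    - [3,0,25,1,60]
    - [3,0,38,1,60]
    - [3,0,50,1,60]
    - [3,0,60,1,60]
    - [3,0,68,1,60]
    - [3,0,73,1,60]
    - [3,0,76,1,60]
    - [-7,0,76,1,60]
    - [-18,0,76,1,60]

```text
time: 13.2
eef_pos: [0.653, -0.0521, -0.0038]
orientation: [0.0, 0.992, -0.129, 0.0]
wrist_force: [0.9, -0.9, -0.3]
grip_width: 0.705
grasp_force: 0.0
```

```bash
python3 - <<'E'
from h import *
where()
for q,off in [(1.764,15),(1.6,14),(1.45,14),(1.3,14),(1.15,14),(1.,14),(.85,14),(.7,14)]: print(q,off,gate(q,off))
E
```

```text
local -142.0 113.4 z -3.8 t 13.2 F [ 0.9 -0.9 -0.3] open 0.7051974397482534
1.764 15 [-13.2, -1.0, 1.2, np.float64(0.2)]
1.6 14 [-28.8, -2.2, 1.2, np.float64(-9.2)]
1.45 14 [-42.1, -1.1, 1.2, np.float64(-17.8)]
1.3 14 [-55.1, 1.9, 1.2, np.float64(-26.4)]
1.15 14 [-67.5, 6.8, 1.2, np.float64(-35.0)]
1.0 14 [-79.1, 13.5, 1.2, np.float64(-43.5)]
0.85 14 [-89.5, 21.9, 1.2, np.float64(-52.1)]
0.7 14 [-98.5, 31.7, 1.2, np.float64(-60.7)]
```

step_arm:
  rows:
    - [-7,-0.5,0,0,60]
    - [-14,-1,0,0,60]
    - [-21,-1.6,0,-4.6,60]
    - [-29,-2.2,0,-9.2,60]
    - [-42,-1.1,0,-17.8,60]
    - [-55,1.9,0,-26.4,60]
    - [-67.5,6.8,0,-35,60]
    - [-79,13.5,0,-43.5,60]
    - [-89.5,22,0,-52,60]
    - [-98.5,31.7,0,-60.7,60]

```text
time: 14.45
eef_pos: [0.5505, -0.0574, -0.0035]
orientation: [0.0, 0.92, 0.392, 0.001]
wrist_force: [1.7, 0.9, 0.0]
grip_width: 0.701
grasp_force: 0.6
```

```bash
python3 - <<'E'
from h import *
where()
for q,off in [(.6,14),(.5,14),(.4,14),(.3,14),(.2,14),(.1,14),(0,14),(0,11)]: print(q,off,gate(q,off))
im,d,p=snap('top');cv2.imwrite('pics/g1.png',im[120:350,100:420,::-1].repeat(2,0).repeat(2,1))
E
```

```text
local -129.5 11.6 z -3.5 t 14.45 F [1.7 0.9 0. ] open 0.7008440472308737
0.6 14 [-9.5, -1.6, 1.5, np.float64(-5.5)]
0.5 14 [-18.4, -1.7, 1.5, np.float64(-11.2)]
0.4 14 [-27.2, -0.9, 1.5, np.float64(-16.9)]
0.3 14 [-36.0, 0.7, 1.4, np.float64(-22.7)]
0.2 14 [-44.5, 3.3, 1.4, np.float64(-28.4)]
0.1 14 [-52.8, 6.6, 1.4, np.float64(-34.1)]
0 14 [-60.7, 10.8, 1.4, np.float64(-39.8)]
0 11 [-63.0, 12.7, 1.4, np.float64(-39.8)]
```

View pics/g1.png

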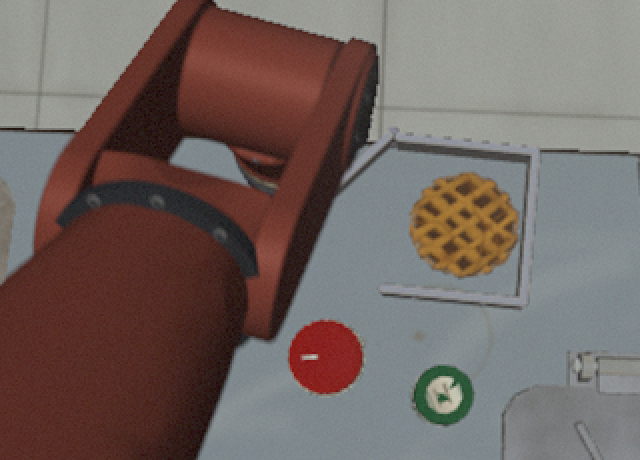

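The gate is swinging in, visible from the hinge at (393,133) to (345,188), with the tart inside at (465,222). I'll continue to shut.

step_arm:
  rows:
    - [-5,-1,0,-3,60]
    - [-9.5,-1.6,0,-5.5,60]
    - [-18.5,-1.7,0,-11,60]
    - [-27,-0.9,0,-17,60]
    - [-36,0.7,0,-22.7,60]
    - [-44.5,3.3,0,-28.4,60]
    - [-49,5,0,-31.2,60]
    - [-53,6.6,0,-34,60]
    - [-57,8.7,0,-37,60]
    - [-60,10.5,0,-39.8,60]

```text
time: 15.75
eef_pos: [0.5163, -0.1078, -0.0037]
orientation: [0.0, 0.734, 0.679, 0.0]
wrist_force: [0.4, 2.9, -0.2]
grip_width: 0.705
grasp_force: 1.4
```

```bash
cat >> h.py <<'E'
def gq():
    im,d,p=snap('top');W=world(d,p)*1000;e=W[...,:2]-T[:2];l=np.stack([e@X,e@Y],-1)
    m=(W[...,2]>27)&(W[...,2]<46)&(l[...,0]<-45)&(l[...,0]>-110)&(l[...,1]<58)&(l[...,1]>-58)
    q=l[m]
    for a in range(-60,60,20):
        s=q[(q[:,1]>=a)&(q[:,1]<a+20)]; print(a,len(s),np.percentile(s[:,0],[10,50,90]).round(1) if len(s) else '')
    return im
E
python3 - <<'E'
from h import *
where();gq()
E
```

```text
local -76.9 -19.0 z -3.7 t 15.75 F [ 0.4  2.9 -0.2] open 0.7045827700778939
-60 0 
-40 0 
-20 0 
0 0 
20 0 
40 0
```

step_arm:
  rows:
    - [-0.5,0,0,0,60]
    - [-1,0,0,0,60]
    - [-1.5,0,0,0,60]
    - [-2,0,0,0,60]
    - [-2,0,0,0,60]
    - [-2.5,0,0,0,60]
    - [-2.5,0,0,0,60]
    - [-3,0,0,0,60]
    - [-3,0,0,0,60]
    - [-3,0,0,0,60]

```text
time: 17.05
eef_pos: [0.5163, -0.1081, -0.0038]
orientation: [-0.001, 0.734, 0.679, 0.002]
wrist_force: [2.1, 11.8, 2.5]
grip_width: 0.704
grasp_force: 5.5
```

The push moved 0.3 mm and the force rose to 12 N, so the gate is on its stop. Retreating.

step_arm:
  rows:
    - [4,0,0,0,60]
    - [12,0,0,0,60]
    - [24,0,0,0,60]
    - [38,0,0,0,60]
    - [52,0,-5,0,60]
    - [70,0,-20,0,60]
    - [90,0,-45,0,60]
    - [115,0,-70,0,60]
    - [145,0,-95,0,60]
    - [180,0,-120,0,60]

```text
time: 18.3
eef_pos: [0.5298, 0.0701, 0.1182]
orientation: [0.001, 0.734, 0.68, 0.001]
wrist_force: [-0.1, -0.5, -0.3]
grip_width: 0.704
grasp_force: 0.0
```

```bash
python3 - <<'E'
from h import *
where();im=gq();tart([6,0]);cv2.imwrite('pics/f.png',im[120:350,100:480,::-1].repeat(2,0).repeat(2,1))
im,d,p=snap('top');W=world(d,p)
for n,(u0,u1,v0,v1,a,b) in dict(timer=(238,288,272,325,.03,.06),jar=(300,342,295,338,.09,.13),shaker=(428,470,265,300,.02,.12)).items():
    w=W[v0:v1,u0:u1].reshape(-1,3);w=w[(w[:,2]>a)&(w[:,2]<b)];print(n,np.round(cv2.minEnclosingCircle((w[:,:2]*1000).astype(np.float32))[0]))
E
```

```text
local -255.3 -18.1 z 118.2 t 18.3 F [-0.1 -0.5 -0.3] open 0.7041621146647242
-60 49 [-63.7 -60.5 -57.6]
-40 58 [-63.8 -60.5 -57.3]
-20 56 [-64.1 -60.9 -57.6]
0 55 [-64.  -60.8 -57.7]
20 55 [-64.1 -61.1 -58. ]
40 49 [-64.1 -61.1 -58.1]
tart 1989 circ [ 7. -0.] 47 ext [-39. -45.] [53. 45.] ztop 29.1
timer [411. -81.]
jar [ 382. -176.]
shaker [ 443. -376.]
```

View pics/f.png

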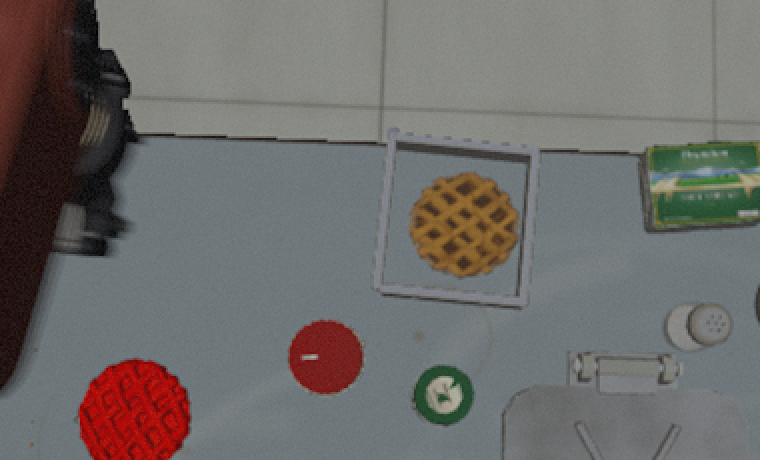

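The gate is shut flat across the mouth, from (393,133) to (380,290). The tart is inside at (465,222), the bystanders haven't moved, and the arm is clear.

```bash
python3 -c "
from bench import arm
print(arm.close_job())"
```

```text
the job is handed in; nothing more can be done
None
```

The tart is fully inside the keeper and flat on the table, the gate is pushed shut to its stop, the jar, shaker and timer measure where they started to within about 2 mm, and the job is handed in at about 18 s.

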